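Clip in the light probe and hold the light-box shutter half open

ROBOT

A 6-joint arm with a two-finger parallel gripper is mounted at the origin on the work surface. World frame = base frame: x ahead of the robot, y to its left, z up, the work surface at z = 0. Lengths are in m, angles in degrees, forces in N, time in s.
With the tool pointing down it reaches from about 0.25 to 0.725 m from the base axis. Payload 9.7 kg.
Tool frame: the origin (TCP) lies at the very end of the fingers, on their centre line; the grasp point (between the pads) lies 19 mm behind it; z points along the fingers, y is the direction in which the jaws open and shut (so a half turn about z gives the same grasp; the last joint's range is limited). The gripper opens to 85 mm and grips with 20 to 120 N. Pads are 22 mm wide; open, the fingers measure 114 mm over their backs; the gripper's body (76 mm by 85 mm) begins 54 mm behind the grasp point. The pads swing forward as they close: fully open they stand 13 mm farther back than shut.
Start: joints at [74.656, 4.979, 10.078, 95.1, 0, 90], TCP at [0.146, 0.53, 0.231] pointing down, gripper open.
Joint ranges: [-179.16, 179.16], [-48.56, 103.87], [-65.8, 70.77], [-126.05, 130.52], [-82.76, 87.17], [-180, 180]. Speed limits (degrees/s): [127.2, 127.2, 147.25, 180, 180, 180].

INTERFACE

Orientations are given as [roll, pitch, yaw] about the fixed x, y, z axes, in that order (R = Rz(yaw) Ry(pitch) Rx(roll)).
In Python, from workcell import bot gives the robot as it stands.
- The arm moves only by the shell command python3 -m pendant 'ROWS' [FORCE]. ROWS is JSON, a list that holds one entry, the list of rows, each a list of 7 numbers: the shift along the tool's x, y, z in cm, then the turn, a rotation vector about the tool's x, y, z in rad, then the opening in per cent of the stroke, from 0 (shut) to 100 (fully open). In form: [[[dx, dy, dz, ax, ay, az, gripper], ...]]. A call has 1 to 5 rows; each row shifts and turns the pose as measured when the row begins, along the tool's axes as they then stand; what a row does not reach is not made up. A row lasts 1/12 s, in which the tool goes at most 41.7 mm and 7.16 degrees, less where a joint would pass 70% of its speed; a pose out of reach is approached as far as the arm can. A call with a gripper value outside its range is refused whole. The fingers move at their own pace and stop on an object; FORCE is the grip in N (left out, the last holds). Time passes only in rows, so rows that do not move let the fingers close. It gives the time, the measured TCP pose, the force and the opening at its end, in the units of the state.
- bot.get_obs(): the state, without advancing time (a new reading comes with each control period).
- bot.camera(name): name is "scene" or "top" or "wrist"; returns the picture (384x512x3 uint8, red, green, blue); there is no depth.
- bot.get_calibration(name): a dict with "intrinsics" (3x3 intrinsics, pixels), "D" ([k1, k2, p1, p2, k3] as OpenCV has them; the pictures are not rectified), "pose" (4x4, takes a point from camera to world coordinates); the wrist camera has in their place "T_tool_cam" (4x4, takes a point from camera to tool coordinates, whose origin is the TCP and whose axes are the flange's). Camera axes: x right, y down, z forward; pixel columns grow to the right and rows downward; lengths in m; the calibration is good to about 2 mm. A picture is of the moment at which its call begins: read the wrist's pose just before it. get_calibration takes no time and is no camera call.
- bot.job_done(): hands the job in, once; it reports no verdict.
Trained networks look in the newest picture that a camera, given by its name, has taken for a name from the list of things; names that differ only in an ending like _2 or _b are one class to them, and where a whole thing is asked for, a point or a joint stands for the part that bears it (a point fixed in the world has none). Each returns a list of dicts, best first, with "confidence" (0 to 1); they miss things now and then, are a little off and sometimes report something else, mostly with a low value. They report only what shows in the picture. A call takes as long as a camera call. They do not tell look-alikes from the thing itself.
- bot.masks_of(camera, thing): "pixels" (384x512 bool, what is visible of it) and "extent" ([left, top, right, bottom] in pixels, round what is visible of it).
- bot.mark_of(camera, thing): "uv" ([column, row] in pixels: a listed point, or the origin of a listed thing).
The state is a dict: "time": time; "q": joint angles; "qd": joint speeds; "joint_efforts": joint torques, N m; "ee_pos": TCP position; "tcp_rot": TCP orientation; "wrist_force": force on the tool from outside, world axes, zero at the start; "torque": the same for the moment, N m; "opening": finger opening in m.
Only numpy, scipy, OpenCV 4.12 (cv2) and the standard library are available. Lean on these libraries where they do the work, as an engineer would, in place of code of your own. Each camera call takes 0.05 s, during which the arm holds its last target. There are 200 camera calls.

TASK

Take the probe pen from its rest and push it down past the sprung red jaw into the blue fork clip on the light box, fully home, with its green sleeve between the two forks and its black lens end over the window, and let go of it. Then slide the orange shutter tab against its spring to the half-open mark (the red line, half of its travel) and finish while still holding it there with the gripper; the shutter stays shut until the pen is in, and the other things on the bench stay where they are.

Things in the scene. Friction and masses are not known exactly. Their poses are not given: they have to be found in the camera images.
- lightbox: fixed white box with aluminium top, 180 (x) x 300 (y) x 60 mm high; origin under its centre on the table, z up. In its own frame: the bright window is 105 x 60 mm about x=20, y=-35; the blue fork clip, the red jaw and the shutter are on its top (z=60). Rails 7 mm high flank the shutter plate
- seat (a point): pen's centre line when fully home, midway between the two blue forks; axes as the box; box x=45, y=60, z=94 mm (34 above box top). The pen lies along box y. Forks: 8 mm plates 41 mm either side along y, slot 17 mm wide, open upwards; front (-x) prong 65 mm high, flared above 53, back prong 39. Between them only the jaw's 6 mm hinge bar, up to 9 mm above the top, 14.5 mm to +x
- jaw (a joint): red sprung jaw, hinged about box y on the +x side of the forks; a slick sloped nose 50 mm either side of the seat along y, top 59 mm above the box top. 0 = closed (noses reach over the pen), grows as the noses are pushed out to +x, about 0.15 rad as the pen passes; its spring shuts it. Pushing the pen past takes roughly 5 to 10 N down, until it snaps in
- pen: loose probe pen, aluminium rod 14 mm in diameter, 170 mm long with round ends, about 60 g; origin on its axis at mid-length, its y axis along the rod, lens end at -y (it may roll about its axis). Green sleeve 50 mm long around the middle, black lens end, yellow ring at the tail. At the start it lies in pen_rest, axis 35 mm above the table
- lens (a point): the tip of the pen's black lens end, on its axis, 85 mm from its middle. When home its place is about box x=45, y=-25
- pen_rest: fixed black rest, base 60 (x) x 130 (y) x 8 mm, origin under its centre; two 10 mm thick notched cradles at y=-55 and +55 mm hold the pen along its y axis, notch 18 mm wide, open upwards, ears up to 36 mm above the table. It may stand left or right of the light box
- shutter (a joint): travel of the sprung shutter along the light box's -y, in m: 0 = shut, 0.06 = fully open, 0.03 = half. Spring force towards shut: 1.6 N when shut, 5.5 N at half, 9.4 N fully open; it shuts by itself when let go
- shutter_tab (a point): orange upright tab on the shutter, 22 (x) x 14 (y) x 40 mm, its top 45 mm above the box top; this point lies on its centre line 13 mm below its top (32 mm above the box top). Shut it is at box x=-55, y=-35; at half y=-65. It moves with the shutter
- half_mark (a point): the red line on the front rail, at box x=-80, y=-65 (and a like one on the back rail): the centre line of the tab is level with it at half travel (white lines mark shut and fully open)
- parts_tray: bystander: blue tray of parts, 90 x 140 x 28 mm, origin under its centre; stands on the side where the pen rest is not
- cell_stack: bystander: stack of dark cells, 100 x 100 x 31 mm, origin under its centre
- tape_roll: bystander: white ring 84 mm across, 24 mm high
- flask: bystander: black flask 66 mm across, 210 mm high
- screwdriver: bystander: screwdriver lying near the robot
- cup: bystander: white cup 76 mm across, 85 mm high
- junction_box: bystander: black block 55 x 75 x 22 mm near the robot
Mind the look-alikes: they are no part of the job. Of the things shaped like the pen, the aluminium one is meant.

How it is judged:
By the outcome, as a careful person would: the job done as asked, in the order asked, and still so for the second after the job is handed in, while the arm keeps its last pose, push and grip.
It also fails if it takes over 58 s, if anything falls off the work surface, if the arm or the gripper's body presses on something with over 40 N, if the wrist force passes 120 N, or if a joint passes its speed limit or range.

## Working session

There is one attempt and no reset: what is moved stays moved. The work goes in short steps, Python scripts to look and compute and a shell command to move; the robot and the scene stay as the last step left them, time stands still between calls to the robot, and variables do not carry over. Pictures are saved under pics/ and viewed, about 8 in all and at most 12, crops included, and the job is handed in when it is done.

```bash
mkdir -p pics; ls; cat > h.py <<'E'
import numpy as np, cv2
from scipy.spatial.transform import Rotation as R
from workcell import bot
def cam(name):
    c=bot.get_calibration(name); o=bot.get_obs()
    if "pose" in c: T=np.array(c["pose"])
    else:
        T=np.eye(4); T[:3,:3]=R.from_euler('xyz',o["tcp_rot"],degrees=True).as_matrix(); T[:3,3]=o["ee_pos"]
        T=T@np.array(c["T_tool_cam"])
    return np.array(c["intrinsics"]),np.array(c["D"]),T
def ray(name,uv,z):
    K,D,T=cam(name)
    p=cv2.undistortPoints(np.array([[uv]],float),K,D)[0,0]
    d=T[:3,:3]@[p[0],p[1],1]; return T[:3,3]+d*(z-T[2,3])/d[2]
def proj(name,P):
    K,D,T=cam(name); Ti=np.linalg.inv(T)
    return cv2.projectPoints(np.atleast_2d(P).astype(float),cv2.Rodrigues(Ti[:3,:3])[0],Ti[:3,3],K,D)[0][:,0]
def snap(name,f=None):
    im=bot.camera(name)
    if f: cv2.imwrite('pics/'+f,im[:,:,::-1])
    return im
E
python3 - <<'E'
from h import *
np.set_printoptions(precision=3,suppress=True)
o=bot.get_obs(); print(o)
a=snap('top');
b=snap('scene'); 
cv2.imwrite('pics/a.png',np.hstack([a])[:,:,::-1]);cv2.imwrite('pics/b.png',b[:,:,::-1])
print(cam('top')[2],cam('scene')[2])
for c in ('top','scene'):
  for t in 'lightbox seat pen lens pen_rest shutter_tab half_mark parts_tray cell_stack tape_roll flask screwdriver cup junction_box'.split():
    print(c,t,[(np.round(m['uv'],1),round(m['confidence'],2)) for m in bot.mark_of(c,t)][:4])
E
```

```text
pics
{'time': 0.0, 'q': array([74.658,  5.011, 10.036, 95.099,  0.001, 90.001]), 'qd': array([ 0.078,  0.004, -0.056,  0.022,  0.089,  0.027]), 'joint_efforts': array([ -0.001, -52.039,  46.48 ,   0.016,   0.   ,  -0.   ]), 'ee_pos': array([0.145, 0.53 , 0.231]), 'tcp_rot': array([-179.927,   -0.001,  164.657]), 'wrist_force': array([-0.444, -0.884, -0.002]), 'torque': array([ 0.03 , -0.003, -0.012]), 'opening': 0.0857601968478207}
[[-0.026 -0.998  0.057  0.475]
 [-1.     0.027  0.008  0.011]
 [-0.01  -0.057 -0.998  1.357]
 [ 0.     0.     0.     1.   ]] [[ 0.679  0.6   -0.423  1.063]
 [ 0.734 -0.546  0.404 -0.52 ]
 [ 0.011 -0.585 -0.811  1.123]
 [ 0.     0.     0.     1.   ]]
top lightbox [(array([258.8, 174.1]), 0.92), (array([322.4, 250.3]), 0.51)]
top seat [(array([235.7, 160.2]), 0.57)]
top pen [(array([145.8, 203.7]), 0.76), (array([144.5, 257.2]), 0.62), (array([253.6, 250.5]), 0.61), (array([357.2, 211.1]), 0.58)]
top lens [(array([173. , 200.3]), 0.81), (array([247.8, 272.7]), 0.79), (array([118.9, 243.3]), 0.73), (array([327., 251.]), 0.63)]
top pen_rest [(array([148.1, 202
[... 842 characters left out ...]
ray([303.6, 126.5]), 0.47)]
scene lens [(array([320.5, 162.4]), 0.74), (array([326.9, 122.2]), 0.7), (array([154.7, 340.6]), 0.7), (array([230.8, 163.5]), 0.58)]
scene pen_rest [(array([330.4, 153.2]), 0.86)]
scene shutter_tab [(array([278.1, 226.7]), 0.7), (array([261. , 207.1]), 0.63)]
scene half_mark [(array([246.2, 208.4]), 0.97)]
scene parts_tray [(array([173.9, 263.3]), 0.82)]
scene cell_stack [(array([370. , 192.3]), 0.58)]
scene tape_roll [(array([228.3, 320.7]), 0.89)]
scene flask [(array([156.8, 340.4]), 0.94)]
scene screwdriver [(array([171.4, 218.1]), 0.75)]
scene cup [(array([322. , 165.8]), 0.33)]
scene junction_box [(array([245.5, 208.1]), 0.74), (array([269. , 155.1]), 0.72)]
```

```bash
python3 - <<'E'
import cv2
a=cv2.imread('pics/a.png');cv2.imwrite('pics/a2.png',cv2.resize(a[110:300,90:430],None,fx=2.35,fy=2.35,interpolation=cv2.INTER_CUBIC))
b=cv2.imread('pics/b.png');cv2.imwrite('pics/b2.png',cv2.resize(b[90:300,140:420],None,fx=2.8,fy=2.8,interpolation=cv2.INTER_CUBIC))
E
```

```text
(no output)
```

View pics/a2.png

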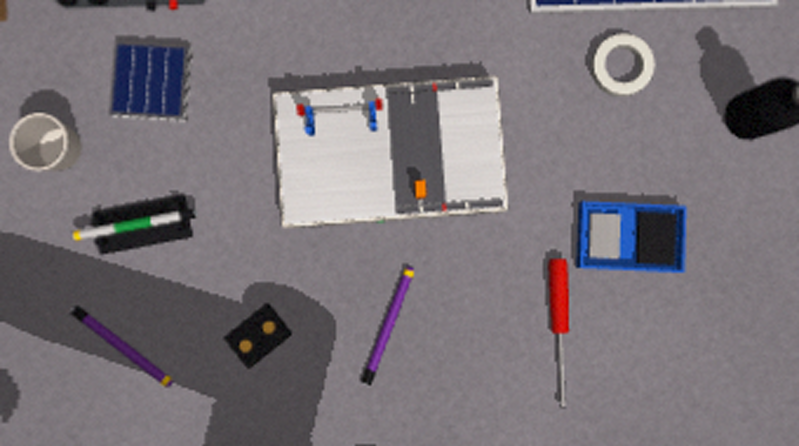

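View pics/b2.png

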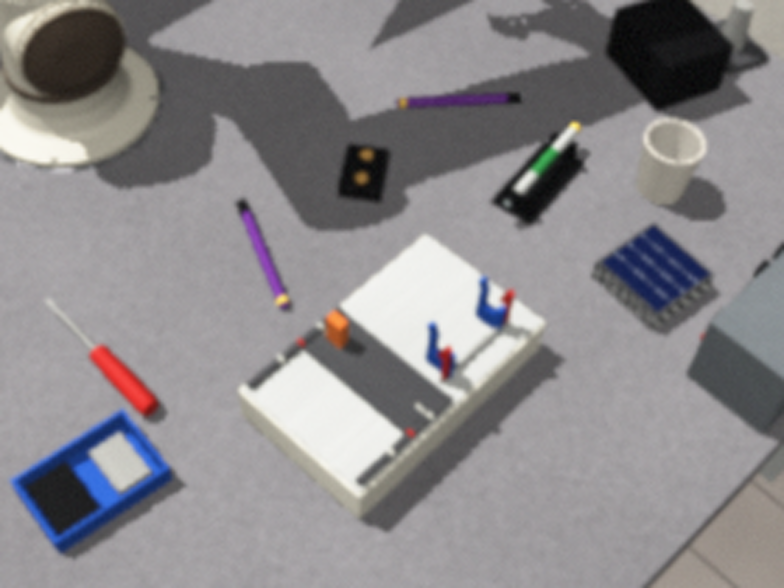

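Two views: the aluminium pen (green sleeve, yellow tail to +y) lies in the rest at top pixel about (145,204). The look-alikes are the purple pens at (144,257) and (254,250), so I choose the one at (145,204). The box is at about (257,176), with the forks at (221,161) and (249,159), the tab at (269,190), and the half mark at (279,199).

```bash
python3 - <<'E'
from h import *
from scipy.optimize import least_squares
np.set_printoptions(precision=4,suppress=True)
top=np.array([(273,92),(497,78),(507,209),(283,227)])/2.35+[90,110]
sc=np.array([(545,322),(362,490),(240,390),(427,235)])/2.8+[140,90]
C=np.array([(.09,.15,.06),(.09,-.15,.06),(-.09,-.15,.06),(-.09,.15,.06)])
def W(p,C): c,s=np.cos(p[2]),np.sin(p[2]); return C@np.array([[c,-s,0],[s,c,0],[0,0,1]]).T+[p[0],p[1],0]
P={n:cam(n) for n in('top','scene')}
def f(p): return np.r_[(proj('top',W(p,C))-top).ravel(),(proj('scene',W(p,C))-sc).ravel()]
r=least_squares(f,[.48,0,0]);print('box',r.x[:2],np.degrees(r.x[2]),np.round(r.fun,1))
L=np.array([(.045,.06,.094),(-.055,-.035,.092),(-.08,-.065,.067)])
print(W(r.x,L)); print(proj('top',W(r.x,L)),proj('scene',W(r.x,L)))
a=np.array((78,236))/2.35+[90,110]; 
t=ray('top',a,.035)
for uv in [(173,200.3),(145.8,203.7),(168.7,201.5),(148.1,202.1)]: print(uv,ray('top',uv,.035))
l=ray('top',(173,200.3),.035);print('tail',t,np.linalg.norm(t-l),np.degrees(np.arctan2(*(t-l)[:2])))
E
python3 -m pendant '[[[0,0,0,0,0,0,100]]]'
python3 - <<'E'
from h import *
print(bot.get_calibration('wrist'))
E
```

```text
box [0.6073 0.0092] 2.78476724556093 [-0.4 -0.3  0.3 -1.6  0.8  0.2 -0.6 -0.1  1.1 -1.  -0.6  1.9 -1.2 -1.4
 -0.2 -2. ]
[[ 0.6493  0.0714  0.094 ]
 [ 0.5541 -0.0284  0.092 ]
 [ 0.5305 -0.0596  0.067 ]]
[[235.0754 159.4975]
 [268.8856 190.0246]
 [279.0091 197.8922]] [[306.9169 206.3978]
 [260.4131 205.9081]
 [247.3817 211.6072]]
(173, 200.3) [0.5333 0.2735 0.035 ]
(145.8, 203.7) [0.5248 0.3599 0.035 ]
(168.7, 201.5) [0.5299 0.2872 0.035 ]
(148.1, 202.1) [0.5297 0.3525 0.035 ]
tail [0.5055 0.432  0.035 ] 0.160902577747686 -9.95375976607281
time: 1.58
ee_pos: [0.1455, 0.5304, 0.2313]
tcp_rot: [-180.0, 0.0, 164.7]
wrist_force: [0.5, -0.4, -0.3]
opening: 0.0854
{'intrinsics': array([[284.74561412,   0.        , 254.75611132],
       [  0.        , 284.74561412, 189.28531687],
       [  0.        ,   0.        ,   1.        ]]), 'D': array([0.00374744, 0.        , 0.        , 0.        , 0.        ]), 'T_tool_cam': array([[ 1.76270964e-04, -9.57823582e-01, -2.87356842e-01,
         7.47834271e-02],
       [ 9.99999614e-01,  4.16079407e-04, -7.73462606e-04,
         6.55175023e-04],
       [ 8.60403989e-04, -2.87356595e-01,  9.57823286e-01,
        -1.43983288e-01],
       [ 0.00000000e+00,  0.00000000e+00,  0.00000000e+00,
         1.00000000e+00]])}
```

```bash
python3 -m pendant '[[[-4.05,-0.67,0,0,0,0.12,100],[-4.1,-0.16,0,0,0,0.12,100],[-4.08,0.36,0,0,0,0.12,100],[-4.0,0.86,0,0,0,0.12,100],[-3.87,1.36,0,0,0,0.12,100]]]' 30
```

```text
time: 2.0
ee_pos: [0.3313, 0.4471, 0.2308]
tcp_rot: [-180.0, -0.1, 129.8]
wrist_force: [-0.8, 2.1, 0.2]
opening: 0.0852
```

```bash
python3 -m pendant '[[[-3.77,1.74,0.3,0,0,0.104,100],[-3.56,2.12,0.3,0,0,0.104,100],[-3.33,2.48,0.3,0,0,0.104,100],[-3.05,2.81,0.3,0,0,0.104,100],[-2.74,3.12,0.3,0,0,0.104,100]]]'
python3 - <<'E'
from h import *
np.set_printoptions(precision=4,suppress=True)
print(bot.get_obs()['ee_pos'],bot.get_obs()['tcp_rot'])
a=snap('wrist','w1.png')
for t,z in (('pen',.035),('lens',.035),('pen_rest',0)):
  for m in bot.mark_of('wrist',t)[:3]: print(t,m['uv'],round(m['confidence'],2),ray('wrist',m['uv'],z))
for m in bot.masks_of('wrist','pen')[:3]: print(m['extent'],m['confidence'],m['pixels'].sum())
E
```

```text
time: 2.42
ee_pos: [0.5179, 0.3545, 0.2169]
tcp_rot: [179.9, -0.2, 98.4]
wrist_force: [0.6, 0.9, 0.6]
opening: 0.085
[0.5179 0.3545 0.2169] [179.9168  -0.2066  98.4449]
pen [122.6, 124.8] 0.68 [0.3662 0.3829 0.035 ]
pen [257.3, 166.2] 0.61 [0.5212 0.3579 0.035 ]
lens [256.3, 234.2] 0.76 [0.5308 0.2736 0.035 ]
lens [174.3, 72.4] 0.57 [0.4169 0.4464 0.035 ]
pen_rest [253.2, 170.7] 0.61 [0.5149 0.3464 0.    ]
[75.5, 71.3, 176.6, 173.4] 0.86 1750
[248.8, 93.8, 263.9, 238.7] 0.74 1671
```

View pics/w1.png

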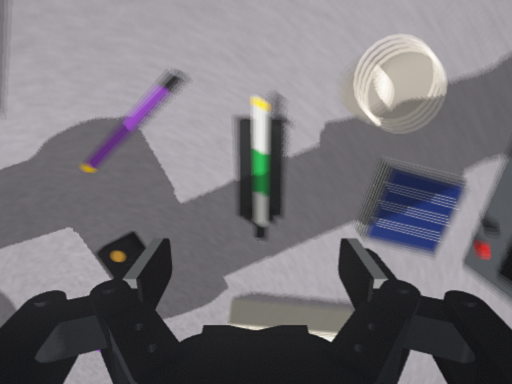

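The close view shows the aluminium pen with green sleeve in the black rest: tail (260,98), sleeve (261,171), lens tip (262,236). The purple one is at (130,120).

```bash
python3 - <<'E'
from h import *
np.set_printoptions(precision=4,suppress=True)
a=snap('wrist'); o=bot.get_obs(); print(o['ee_pos'],o['tcp_rot'])
ms=[m for m in bot.masks_of('wrist','pen') if m['extent'][0]>220 and m['extent'][2]<300]
for m in ms[:1]:
  v,u=np.nonzero(m['pixels']); print(m['extent'])
  l=cv2.fitLine(np.c_[u,v].astype(np.float32),cv2.DIST_L2,0,.01,.01).ravel()
  f=lambda row:(l[2]+l[0]/l[1]*(row-l[3]),row)
  A=ray('wrist',f(v.min()+2),.035);B=ray('wrist',f(v.max()-2),.035)
  print(A,B,(A+B)/2,np.linalg.norm(A-B),'axis',np.degrees(np.arctan2(*(A-B)[1::-1])))
# green sleeve
hsv=cv2.cvtColor(a,cv2.COLOR_RGB2HSV); g=(hsv[...,0]>45)&(hsv[...,0]<85)&(hsv[...,1]>120)&(hsv[...,2]>50)
v,u=np.nonzero(g);print('green',u.mean(),v.mean(),g.sum(),ray('wrist',(u.mean(),v.mean()),.039))
print(bot.get_obs()['qd'])
E
```

```text
[0.5156 0.3563 0.2171] [179.9413  -0.2078  98.8367]
[250.7, 93.6, 264.8, 240.7]
[0.5041 0.4388 0.035 ] [0.532  0.2724 0.035 ] [0.5181 0.3556 0.035 ] 0.16873665379194203 axis 99.52321981229778
green 258.1771428571429 170.0647619047619 525 [0.518  0.3584 0.039 ]
[ 0.3982 -0.3985  0.0346 -0.0501  0.0241  0.0181]
```

```bash
python3 -m pendant '[[[0,0.24,4.0,0,0,-0.012,100],[0,0,4.0,0,0,0,100],[0,0,4.0,0,0,0,80],[0,0,4.0,0,0,0,60],[0,0,3.0,0,0,0,40]]]'; python3 -m pendant '[[[0,0,0.5,0,0,0,30]]]'
```

```text
time: 3.18
ee_pos: [0.5178, 0.3667, 0.0341]
tcp_rot: [178.8, -0.8, 100.3]
wrist_force: [0.2, -0.5, 0.3]
opening: 0.0514
time: 3.27
ee_pos: [0.5143, 0.3662, 0.0237]
tcp_rot: [179.1, -0.6, 100.5]
wrist_force: [-1.0, -1.0, -0.3]
opening: 0.039
```

```bash
python3 -m pendant '[[[-1.0,0.2,0.5,0.007,0.017,0.015,35],[0,0,0,0,0,0,35],[0,0,0,0,0,0,35]]]'
```

```text
time: 3.52
ee_pos: [0.516, 0.3582, 0.02]
tcp_rot: [179.6, -1.7, 99.9]
wrist_force: [0.6, 0.1, 0.5]
opening: 0.0299
```

```bash
python3 -m pendant '[[[-0.2,0.17,0.25,0.007,-0.03,0,35],[0,0,0,0,0,0,30],[0,0,0,0,0,0,0],[0,0,0,0,0,0,0],[0,0,0,0,0,0,0]]]' 60; python3 -m pendant '[[[0,0,0,0,0,0,0],[0,0,0,0,0,0,0],[0,0,0,0,0,0,0]]]'
```

```text
time: 3.93
ee_pos: [0.5215, 0.3589, 0.0249]
tcp_rot: [179.5, -0.0, 99.9]
wrist_force: [-0.1, 0.8, -0.0]
opening: 0.0121
time: 4.18
ee_pos: [0.5215, 0.3591, 0.0253]
tcp_rot: [179.5, -0.0, 99.9]
wrist_force: [-0.1, -1.4, -1.0]
opening: 0.0116
```

```bash
python3 -m pendant '[[[0,0,0,0,0,0,35],[0,0,0,0,0,0,35],[0,0,0,0,0,0,35]]]' 40;  python3 -m pendant '[[[-0.2,-0.3,0.9,0.007,0,0,35],[0,0,0,0,0,0,35]]]'
```

```text
time: 4.43
ee_pos: [0.5215, 0.359, 0.0253]
tcp_rot: [179.5, -0.0, 99.9]
wrist_force: [0.4, 1.1, -0.2]
opening: 0.0299
time: 4.6
ee_pos: [0.5188, 0.3564, 0.0157]
tcp_rot: [179.9, -0.0, 99.9]
wrist_force: [-0.4, -0.3, -1.0]
opening: 0.0296
```

```bash
python3 -m pendant '[[[0,0,0,0,0,0,0],[0,0,0,0,0,0,0],[0,0,0,0,0,0,0],[0,0,0,0,0,0,0]]]' 60
```

```text
time: 4.93
ee_pos: [0.5187, 0.3561, 0.0151]
tcp_rot: [179.9, -0.0, 99.9]
wrist_force: [0.4, 0.5, -0.4]
opening: 0.0121
```

```bash
python3 - <<'E'
from h import *
snap('wrist','w2.png')
E
```

```text
(no output)
```

View pics/w2.png

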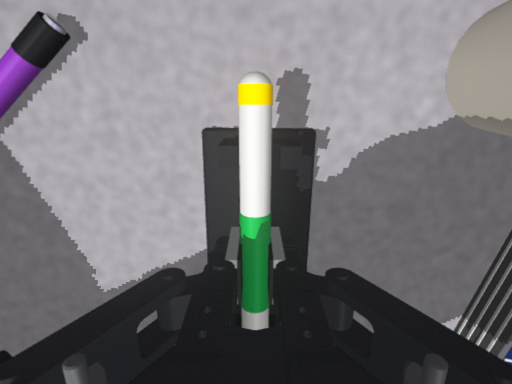

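```bash
python3 -m pendant '[[[0,0,-3,0,0,0,0],[0,0,-4.1,0,0,0,0],[0,0,-4.1,0,0,0,0],[-2,0.2,-3.5,0,0,0,0],[-2.8,0.3,-3,0,0,0.03,0]]]'; python3 -m pendant '[[[-4,0.4,-1,0,0,0.04,0],[-4,0.5,0,0,0,0.04,0],[-4,0.6,0,0,0,0.02,0],[-4,0.6,0,0,0,0,0],[-4,0.6,0,0,0,0,0]]]'
```

```text
time: 5.4
ee_pos: [0.527, 0.3099, 0.1883]
tcp_rot: [-179.2, 0.4, 98.5]
wrist_force: [-0.4, 0.5, -0.7]
opening: 0.0119
time: 5.82
ee_pos: [0.5738, 0.1102, 0.2103]
tcp_rot: [179.9, 0.1, 92.8]
wrist_force: [0.8, 0.5, -0.2]
opening: 0.0118
```

```bash
python3 -m pendant '[[[-3.5,1,0,0,0,0,0],[-3,1,0,0,0,0,0],[0,0,0,0,0,0,0],[0,0,0,0,0,0,0]]]'
python3 - <<'E'
from h import *
o=bot.get_obs(); print(o['ee_pos'],o['tcp_rot'])
snap('wrist','w3.png')
np.set_printoptions(precision=4,suppress=True)
for t,z in (('seat',.094),('half_mark',.067),('lens',.23),('shutter_tab',.092),('lightbox',0)):
  for m in bot.mark_of('wrist',t)[:2]: print(t,m['uv'],round(m['confidence'],2),ray('wrist',m['uv'],z))
E
```

```text
time: 6.15
ee_pos: [0.5983, 0.0348, 0.2113]
tcp_rot: [179.8, 0.2, 92.3]
wrist_force: [-0.2, 0.9, 0.1]
opening: 0.0119
[0.59829157 0.03484412 0.21134165] [179.80395016   0.19669838  92.33959291]
seat [310.7, 148.6] 0.64 [0.6469 0.0726 0.094 ]
half_mark [191.5, 255.4] 0.81 [ 0.5292 -0.0577  0.067 ]
lens [5.0, 142.0] 0.71 [0.4854 0.0907 0.23  ]
shutter_tab [210.0, 240.6] 0.62 [ 0.5539 -0.0246  0.092 ]
lightbox [263.8, 183.3] 0.92 [0.61   0.0128 0.    ]
```

View pics/w3.png

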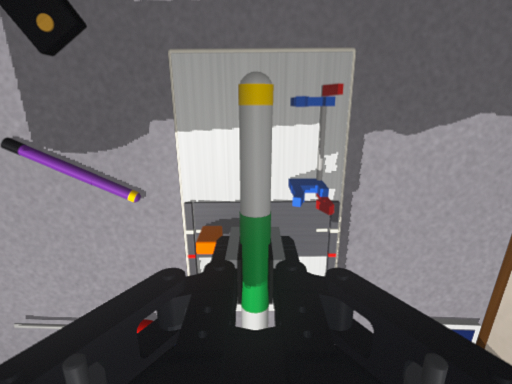

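View: box top corners at (170,50) and (354,49). Forks are at (313,101) and (308,188), the tab at (210,240), and the red marks at (191,256) and (331,255). The pen is straight in the grip.

```bash
python3 - <<'E'
from h import *
np.set_printoptions(precision=4,suppress=True)
a=cv2.imread('pics/w3.png');cv2.imwrite('pics/w3c.png',cv2.resize(a[75:225,270:370],None,fx=5,fy=4,interpolation=cv2.INTER_CUBIC))
A=ray('wrist',(170,50),.06);B=ray('wrist',(354,49),.06);print(A,B,np.linalg.norm(A-B),np.degrees(np.arctan2(*(B-A)[1::-1])))
y=np.radians(2.3)
for n,uv in (('L red',(191,256)),('R red',(331.5,255))): print(n,ray('wrist',uv,.067))
K,D,T=cam('wrist'); c=bot.get_calibration('wrist');Tc=np.array(c['T_tool_cam'])
for uv in ((255,213),(255,311),(256,73),(255,328)):
  p=cv2.undistortPoints(np.array([[uv]],float),K,D)[0,0]; d=Tc[:3,:3]@[p[0],p[1],1]
  print('tool',uv,Tc[:3,3]+d*(-.019-.007*(uv[1]!=73)-Tc[2,3])/d[2])
g=[m for m in bot.masks_of('scene','pen')] if 0 else 0
E
```

```text
[0.5118 0.1558 0.06  ] [0.6848 0.1646 0.06  ] 0.17326857734625928 2.902638436241965
L red [ 0.5287 -0.0579  0.067 ]
R red [ 0.6884 -0.0497  0.067 ]
tool (255, 213) [ 0.0278 -0.0012 -0.026 ]
tool (255, 311) [-0.0243 -0.0012 -0.026 ]
tool (256, 73) [ 0.0862 -0.0008 -0.019 ]
tool (255, 328) [-0.0346 -0.0012 -0.026 ]
```

View pics/w3c.png

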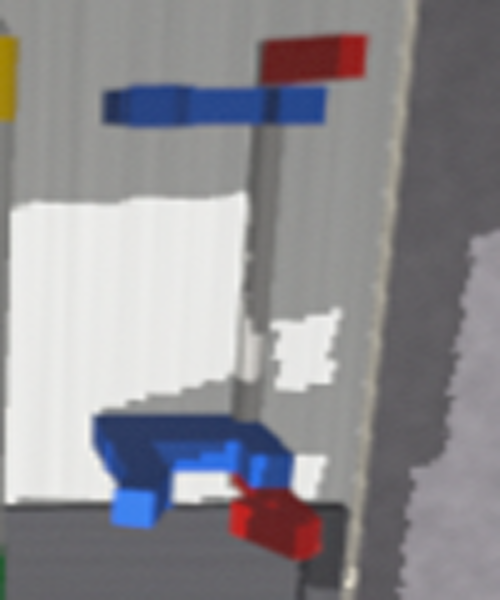

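```bash
python3 - <<'E'
from h import *
np.set_printoptions(precision=4,suppress=True)
O=np.array([.6058,.0108]);y=np.radians(2.9);M=np.array([[np.cos(y),-np.sin(y)],[np.sin(y),np.cos(y)]])
for n,uv,z in (('near back inner top',(320,190.5),.099),('near back outer top',(328,191),.099),('near front inner top',(301.5,201.5),.125),('near front outer top',(292.5,201.5),.125),('far front outer top',(291,101.5),.125),('far back outer top',(335,100.5),.099),('slot base left',(304.5,192),.09)):
  p=ray('wrist',uv,z); print(n,p,'box mm',1000*M.T@(p[:2]-O))
P=lambda b:np.r_[O+M@np.array(b[:2]),b[2]]
b=np.array([(.0365,.019,.099),(.0535,.019,.099),(.045,.06,.094),(-.055,-.035,.092),(.09,.15,.06)])
print(proj('wrist',np.array([P(i) for i in b])))
E
```

```text
near back inner top [0.6585 0.0359 0.099 ] box mm [53.8925 22.3634]
near back outer top [0.6661 0.0357 0.099 ] box mm [61.4672 21.8225]
near front inner top [0.6371 0.0331 0.125 ] box mm [32.3686 20.6804]
near front outer top [0.6294 0.0328 0.125 ] box mm [24.6574 20.7293]
far front outer top [0.6213 0.1143 0.125 ] box mm [ 20.7592 102.5797]
far back outer top [0.6623 0.117  0.099 ] box mm [ 61.782  103.2467]
slot base left [0.6458 0.031  0.09  ] box mm [41.0137 18.1253]
[[301.3895 194.0077]
 [319.3663 193.9002]
 [311.6503 149.8885]
 [208.7199 242.6379]
 [357.542   48.5325]]
```

```bash
python3 -m pendant '[[[1.2,1.74,1,0,0,-0.01,0],[1.2,1.74,2,0,0,0,0],[1.2,1.74,2,0,0,0,0],[0,0,0,0,0,0,0],[0,0,0,0,0,0,0]]]' 80
```

```text
time: 6.87
ee_pos: [0.6496, 0.0827, 0.1621]
tcp_rot: [179.6, 0.2, 93.5]
wrist_force: [-0.4, 0.3, 0.4]
opening: 0.0117
```

```bash
python3 -m pendant '[[[-1.0,-0.0,0.8,0.007,0,0.01,0],[0,0,0,0,0,0,0],[0,0,0,0,0,0,0]]]'
```

```text
time: 7.12
ee_pos: [0.6494, 0.073, 0.1544]
tcp_rot: [-180.0, 0.2, 93.1]
wrist_force: [1.2, -0.1, -0.3]
opening: 0.0114
```

```bash
python3 -m pendant '[[[0,0,1.5,0,0,0,0],[0,0,1.5,0,0,0,0],[0,0,0.7,0,0,0,0],[0,0,0,0,0,0,0],[0,0,0,0,0,0,0]]]'
python3 - <<'E'
from h import *
snap('wrist','w4.png'); s=snap('scene')
cv2.imwrite('pics/s4.png',np.hstack([cv2.resize(s[150:260,240:350],(390,390),interpolation=cv2.INTER_CUBIC)[:,:,::-1],cv2.resize(cv2.imread('pics/w4.png')[50:350,105:405],(390,390))]))
E
```

```text
time: 7.53
ee_pos: [0.6495, 0.0705, 0.1211]
tcp_rot: [179.7, 0.2, 92.9]
wrist_force: [-0.8, -0.5, 0.0]
opening: 0.0115
```

View pics/s4.png

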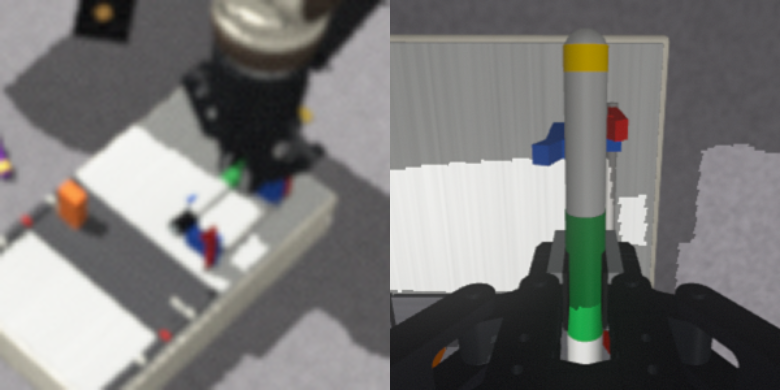

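The pen is above the fork slot, with the blue prong to its left and the red nose to its right. The lens end points to -y, over the window. I press down now.

```bash
python3 -m pendant '[[[0.2,0,0.7,0,0,0,0],[0,0,0.7,0,0,0,0]]]' 100; python3 -m pendant '[[[0,0,0.7,0,0,0,0],[0,0,0.4,0,0,0,0]]]';python3 -m pendant '[[[0,0,0.7,0,0,0,0]]]'
```

```text
time: 7.8
ee_pos: [0.6511, 0.0727, 0.1098]
tcp_rot: [179.4, 0.2, 92.9]
wrist_force: [-0.7, -0.4, -1.1]
opening: 0.011
time: 7.97
ee_pos: [0.6512, 0.073, 0.0975]
tcp_rot: [179.4, 0.2, 92.9]
wrist_force: [-3.1, -0.4, 1.1]
opening: 0.0109
time: 8.05
ee_pos: [0.6512, 0.073, 0.0905]
tcp_rot: [179.4, 0.2, 92.9]
wrist_force: [-5.4, -1.4, 4.5]
opening: 0.0113
```

```bash
python3 -m pendant '[[[0,-0.1,0.7,0.01,0,0,0]]]'; python3 -m pendant '[[[0,0,0.6,0,0,0,0]]]';python3 -m pendant '[[[0,0,0.4,0,0,0,0],[0,0,0,0,0,0,0]]]'
```

```text
time: 8.13
ee_pos: [0.6494, 0.073, 0.0828]
tcp_rot: [-180.0, 0.2, 92.9]
wrist_force: [-4.5, 0.2, -1.7]
opening: 0.0112
time: 8.22
ee_pos: [0.6489, 0.0729, 0.0754]
tcp_rot: [-179.9, 0.2, 92.9]
wrist_force: [0.1, 1.3, -1.5]
opening: 0.0108
time: 8.38
ee_pos: [0.6495, 0.0729, 0.0744]
tcp_rot: [179.9, 0.2, 92.9]
wrist_force: [-0.1, 0.5, -0.2]
opening: 0.0113
```

```bash
python3 -m pendant '[[[0,0,0.15,0,0,0,0],[0,0,0.15,0,0,0,0]]]'; python3 -m pendant '[[[0,0,0.2,0,0,0,0]]]'
```

```text
time: 8.55
ee_pos: [0.6502, 0.073, 0.0739]
tcp_rot: [179.7, 0.1, 92.9]
wrist_force: [-9.2, -1.2, 18.3]
opening: 0.0111
time: 8.63
ee_pos: [0.6502, 0.073, 0.0739]
tcp_rot: [179.7, 0.1, 92.9]
wrist_force: [-11.4, -1.0, 21.4]
opening: 0.011
```

```bash
python3 -m pendant '[[[0,0,0,0,0,0,35],[0,0,0,0,0,0,35],[0,0,0,0,0,0,35]]]' 40; python3 -m pendant '[[[0,0,-1,0,0,0,40],[0,0,-3,0,0,0,50],[0,0,-4,0,0,0,50],[0,0,-4,0,0,0,50],[0,0,-2,0,0,0,50]]]'
python3 - <<'E'
from h import *
np.set_printoptions(precision=4,suppress=True)
o=bot.get_obs(); print(o['ee_pos'],o['tcp_rot'])
w=snap('wrist','w5.png'); s=snap('scene')
cv2.imwrite('pics/s5.png',np.hstack([cv2.resize(s[150:260,240:350],(390,390),interpolation=cv2.INTER_CUBIC)[:,:,::-1],cv2.resize(cv2.imread('pics/w5.png')[50:350,105:405],(390,390))]))
E
```

```text
time: 8.88
ee_pos: [0.6511, 0.073, 0.0738]
tcp_rot: [179.5, 0.1, 92.9]
wrist_force: [-0.4, 0.1, 0.2]
opening: 0.0299
time: 9.3
ee_pos: [0.6469, 0.0729, 0.211]
tcp_rot: [-179.7, 0.2, 92.9]
wrist_force: [0.9, 0.2, 0.7]
opening: 0.0428
[0.6469 0.0729 0.211 ] [-179.6505    0.1891   92.9051]
```

View pics/s5.png

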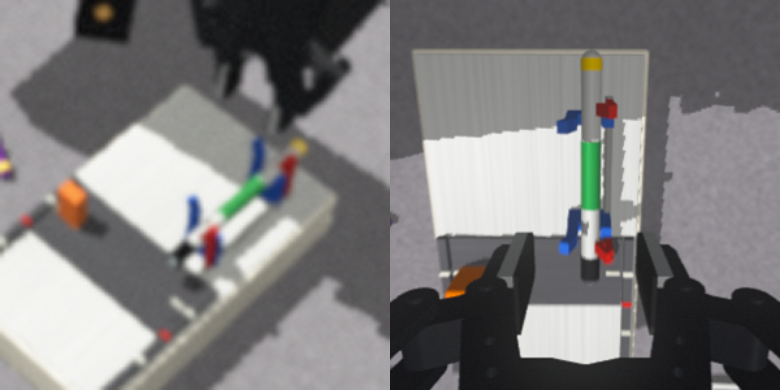

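The pen is home: the sleeve lies between the forks, the red noses are shut over it, and the lens is over the window side. I go to the tab next and turn the tool by 90°.

```bash
python3 -m pendant '[[[-2.3,-2.4,0,0,0,0,50],[-2.4,-2.5,0,0,0,0,50],[-2.4,-2.5,0,0,0,0,50],[-2.4,-2.5,0,0,0,0,50],[0,0,0,0,0,-0.12,50]]]';python3 -m pendant '[[[0,0,0,0,0,-0.12,50],[0,0,0,0,0,-0.12,50],[0,0,0,0,0,-0.12,50],[0,0,0,0,0,-0.12,50],[0,0,0,0,0,-0.12,50]]]';python3 -m pendant '[[[0,0,0,0,0,-0.12,50],[0,0,0,0,0,-0.12,50],[0,0,0,0,0,-0.12,50],[0,0,0,0,0,-0.12,50],[0,0,0,0,0,-0.12,50]]]'
```

```text
time: 9.82
ee_pos: [0.5513, -0.0285, 0.2072]
tcp_rot: [-179.5, 0.1, 99.9]
wrist_force: [0.1, 0.2, -0.6]
opening: 0.0427
time: 10.23
ee_pos: [0.5485, -0.0312, 0.2053]
tcp_rot: [-179.4, -0.3, 135.7]
wrist_force: [-0.3, -0.7, -0.4]
opening: 0.0431
time: 10.65
ee_pos: [0.5477, -0.0314, 0.2021]
tcp_rot: [-179.7, -0.9, 171.5]
wrist_force: [0.7, 0.1, -0.6]
opening: 0.0428
```

```bash
python3 -m pendant '[[[0,0,0,0,0,-0.1,70],[0,0,0,0,-0.015,-0.1,70],[0,0,0,0,0,0,70],[0,0,0,0,0,0,70]]]'
python3 - <<'E'
from h import *
np.set_printoptions(precision=4,suppress=True)
o=bot.get_obs(); print(o['ee_pos'],o['tcp_rot'])
w=snap('wrist','w6.png')
for t,z in (('half_mark',.067),('shutter_tab',.092)):
  for m in bot.mark_of('wrist',t)[:3]: print(t,m['uv'],round(m['confidence'],2),ray('wrist',m['uv'],z))
E
```

```text
time: 10.98
ee_pos: [0.5471, -0.0314, 0.1995]
tcp_rot: [-179.8, -0.3, -176.2]
wrist_force: [0.4, -0.9, 1.2]
opening: 0.0597
[ 0.5471 -0.0314  0.1995] [-179.8469   -0.2853 -176.2382]
half_mark [227.7, 166.7] 0.9 [ 0.5334 -0.0586  0.067 ]
shutter_tab [260.4, 191.5] 0.75 [ 0.5494 -0.0254  0.092 ]
```

View pics/w6.png

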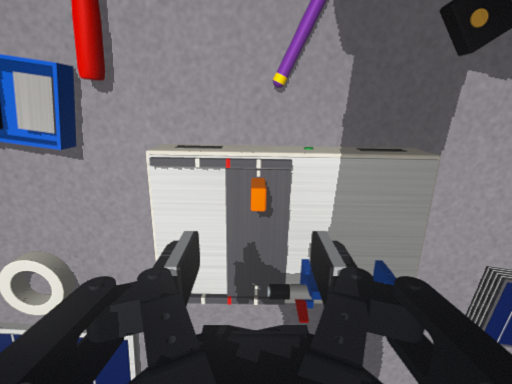

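The tab is at (259,195), the red marks at (228,163) and (229,300), the white shut line at (258,163), and the pen's lens end at (285,292), in its place.

```bash
python3 - <<'E'
from h import *
np.set_printoptions(precision=4,suppress=True)
F=ray('wrist',(228,163),.067);B=ray('wrist',(229,300),.067);S=ray('wrist',(258,163),.067);t=ray('wrist',(258.7,200.5),.105)
o=bot.get_obs();ps=np.radians(o['tcp_rot'][2]);X=np.array([np.cos(ps),np.sin(ps)]);Y=np.array([np.sin(ps),-np.cos(ps)])
yaw=np.arctan2(*(B-F)[1::-1]); print(F,B,S,t,'yaw',np.degrees(yaw),np.linalg.norm(B-F),np.linalg.norm(S-F))
by=np.array([-np.sin(yaw),np.cos(yaw)]);bx=np.array([by[1],-by[0]])
print('tab rel half mark in box',(t-F)[:2]@bx,(t-F)[:2]@by)
for n,T in (('img tab',t[:2]),('from F',F[:2]+.025*bx+.03*by)): d=T-o['ee_pos'][:2];print(n,T,'tool cm',100*d@X,100*d@Y)
E
```

```text
[ 0.5297 -0.0585  0.067 ] [ 0.6889 -0.051   0.067 ] [ 0.5278 -0.0289  0.067 ] [ 0.5539 -0.0268  0.105 ] yaw 2.6783748567795205 0.15929300028499244 0.029632977668715043
tab rel half mark in box 0.02560888521747807 0.030554317726103945
img tab [ 0.5539 -0.0268] tool cm -0.6971884451099423 0.4193638489487541
from F [ 0.5533 -0.0273] tool cm -0.6352535905547735 0.36510366753923523
```

```bash
python3 -m pendant '[[[-0.66,0.4,2,0,0,0.019,70],[0,0,3,0,0,0,70],[0,0,3,0,0,0,70],[0,0,1.5,0,0,0,70],[0,0,0,0,0,0,70]]]'
```

```text
time: 11.55
ee_pos: [0.5549, -0.0271, 0.1029]
tcp_rot: [-179.8, -0.0, -178.0]
wrist_force: [0.4, 0.3, -0.3]
opening: 0.0594
```

```bash
python3 -m pendant '[[[0.1,0,1.5,0,0,-0.012,60],[0,0,1.3,0,0,0,40],[0,0,0,0,0,0,30],[0,0,0,0,0,0,30]]]'
```

```text
time: 11.88
ee_pos: [0.5543, -0.0273, 0.0756]
tcp_rot: [-179.8, -0.0, -177.5]
wrist_force: [-0.2, -0.2, 0.7]
opening: 0.0255
```

```bash
python3 -m pendant '[[[0,0,0.2,0,0,0,0],[0,0,0,0,0,0,0],[0,0,0,0,0,0,0],[0,0,0,0,0,0,0]]]' 60
```

```text
time: 12.22
ee_pos: [0.5548, -0.0284, 0.075]
tcp_rot: [-179.7, -0.0, -177.7]
wrist_force: [0.2, -0.6, -6.4]
opening: 0.0131
```

```bash
python3 -m pendant '[[[0,-0.7,0,0,0,0,0],[0,-0.8,0,0,0,0,0],[0,-0.8,0,0,0,0,0],[0,-0.4,0,0,0,0,0],[0,0,0,0,0,0,0]]]'; python3 -m pendant '[[[0,0,0,0,0,0,0]]]'
```

```text
time: 12.63
ee_pos: [0.5562, -0.0557, 0.075]
tcp_rot: [-180.0, -0.0, -177.5]
wrist_force: [1.3, 5.8, -6.6]
opening: 0.0133
time: 12.72
ee_pos: [0.5562, -0.0559, 0.075]
tcp_rot: [180.0, -0.0, -177.6]
wrist_force: [0.6, 6.3, -7.2]
opening: 0.0127
```

```bash
python3 -m pendant '[[[0,-0.25,0,0,0,0,0],[0,0,0,0,0,0,0],[0,0,0,0,0,0,0]]]'
python3 - <<'E'
from h import *
snap('wrist','w7.png'); s=snap('scene','s7.png'); t=snap('top','t7.png')
o=bot.get_obs();print(o['ee_pos'],o['wrist_force'])
a=cv2.imread('pics/w7.png')
cv2.imwrite('pics/c7.png',np.hstack([cv2.resize(a[60:300,120:400],(460,400),interpolation=cv2.INTER_CUBIC),cv2.resize(s[165:265,225:310],(340,400),interpolation=cv2.INTER_CUBIC)[:,:,::-1]]))
E
```

```text
time: 12.97
ee_pos: [0.5563, -0.0584, 0.075]
tcp_rot: [179.9, -0.0, -177.6]
wrist_force: [0.9, 5.4, -5.9]
opening: 0.013
[ 0.55629254 -0.05830828  0.07501301] [-0.16441605  5.32677814 -5.73514719]
```

View pics/c7.png

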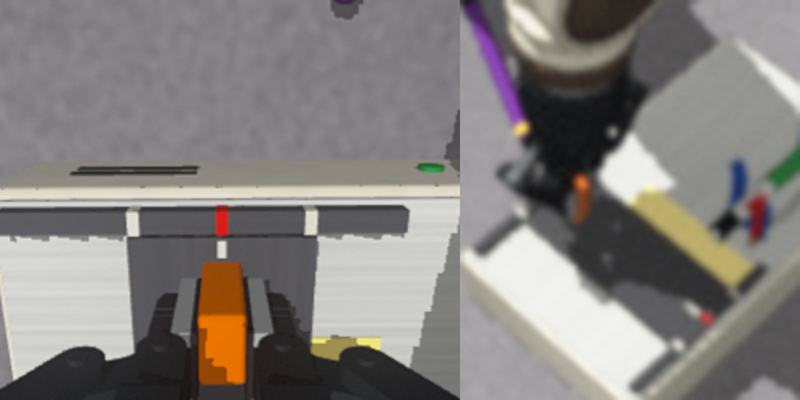

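The pointer line on the plate (crop 222,250) lines up with the red mark (222,221), which is midway between the white lines at 133 and 312. The tab is between the fingers, and the pen is still in the clip. One numeric check follows, then I hand in.

```bash
python3 - <<'E'
from h import *
a=cv2.imread('pics/w7.png').astype(int)
b,g,r=a[...,0],a[...,1],a[...,2]
v,u=np.nonzero((r>150)&(g<90)&(b<90)&(np.arange(384)[:,None]<215)&(np.arange(384)[:,None]>170)); print('red',u.mean(),v.mean(),u.size)
sub=a[206:214,245:265].min(2); v,u=np.nonzero(sub>150); print('pointer',245+u.mean(),206+v.mean(),u.size,'px scale mm/px ~',30/(89.5*280/460))
o=bot.get_obs();print(o['opening'],o['wrist_force'],o['ee_pos'])
E
```

```text
red 254.57758620689654 193.26724137931035 116
pointer 254.5 209.5 48 px scale mm/px ~ 0.5506783719074222
0.012762359304022494 [-0.16441605  5.32677814 -5.73514719] [ 0.55629254 -0.05830828  0.07501301]
```

```bash
python3 -c "
from workcell import bot
bot.job_done()"
```

```text
the job is handed in; nothing more can be done
```

The pen is home in the fork clip and released, and I handed the job in at about 13 s with the gripper holding the shutter at the half-open mark.

**Pen:** I took the aluminium pen, not the purple look-alikes, and pushed it past the jaw until it snapped in. It then stopped dead under about 20 N at the expected seat height. A picture taken after letting go shows:
- the green sleeve between the forks
- the red noses shut over the pen
- the lens end over the window side

**Shutter:** I gripped the orange tab and slid it 30 mm. In the last picture the pointer line on the plate is within 0.1 px of the red mark (about 0.05 mm). The wrist force of 5.3 N along the slide fits the 5.5 N spring at half travel.

**Checks that disagreed or were left out:**
- A steady vertical force of about 6 N stayed on the wrist while holding the tab, far below the limits.
- The opening reads about 1 to 2 mm under the true width of the thing gripped, on both the pen and the tab.
- The first grasp closed about 9 mm too high on the pen. I opened and gripped again before lifting.
- I did not check the bystanders one by one at the end. I saw no unexpected contact forces in the readings during the moves.

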